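# Find the high spot of a brass wheel on bench centres

## Robot

A 7-joint arm with a two-finger parallel gripper is mounted at the origin on the work surface. World frame = base frame: x ahead of the robot, y to its left, z up, the work surface at z = 0. Lengths are in m, angles in rad, forces in N, time in s.
With the tool pointing down it reaches from about 0.425 to 1.025 m from the base axis. Payload 9.4 kg.
Tool frame: the origin (TCP) lies on the centre line of the jaws, within the pads' length; the fingertips stand 11 mm ahead of it and the grasp point (between the pads) lies 8 mm behind it; z points along the fingers, y is the direction in which the jaws open and shut (so a half turn about z gives the same grasp; the last joint's range is limited). The gripper opens to 85 mm and grips with 20 to 120 N. Pads are 22 mm wide; open, the fingers measure 114 mm over their backs; the gripper's body (76 mm by 85 mm) begins 54 mm behind the grasp point. The pads swing forward as they close: fully open they stand 13 mm farther back than shut.
Start: joints at [-1.419, 0.599, -0.003, 1.599, 0.002, 0.943, -0.08], TCP at [0.164, 0.706, 0.242] pointing down, gripper open.
Joint ranges: [-2.57, 2.57], [-0.35, 1.97], [-1.29, 1.29], [0.11, 2.56], [-1.05, 4.19], [0.11, 1.86], [-2.63, 2.63]. Speed limits (rad/s): [2.22, 2.22, 3.01, 3.01, 3.14, 3.14, 3.14].

## Interface

Orientations are given as [roll, pitch, yaw] about the fixed x, y, z axes, in that order (R = Rz(yaw) Ry(pitch) Rx(roll)).
In Python, from workcell import manip gives the robot as it stands.
- The arm moves only by the shell command python3 -m crank 'ROWS' [OPENING]. ROWS is text: rows parted by semicolons, each of 4 numbers parted by spaces: the shift along the tool's x, y, z in mm, then the turn about the tool's z in rad. In form: tx ty tz twist; .... A call has 1 to 8 rows; each row shifts and turns the commanded pose from where the row before left it, along the tool's axes as they then stand; what a row does not reach is not made up. A row lasts 1/8 s, in which the tool goes at most 62.5 mm and 10.7 degrees, less where a joint would pass 70% of its speed; a pose out of reach is approached as far as the arm can. A call is refused whole if a number of a shift passes 62.5 or a number of a turn 0.188, either way. A call with a gripper value outside its range is refused whole. OPENING is the closure, from 0 (fully open) to 1 (shut), set as the call begins (- or left out, the last holds). The fingers move at their own pace and stop on an object; the grip force is fixed at half the most. Time passes only in rows, so rows that do not move let the fingers close. It gives the time, the measured TCP pose, the force and the opening at its end, in the units of the state.
- manip.observe(): the state, without advancing time (a new reading comes with each control period).
- manip.read_camera(name): name is "scene" or "side" or "wrist"; returns a dict with "img" (384x512x3 uint8, blue, green, red), "camera_matrix" (3x3 intrinsics, pixels), "R" (3x3) and "t" (3): a world point X has camera coordinates R X + t. Camera axes: x right, y down, z forward; pixel columns grow to the right and rows downward; lengths in m; the calibration is good to about 2 mm. The wrist camera is an equidistant fisheye: a pixel r from the principal point sees the ray r / f radians off the axis. A picture is of the moment at which its call begins. There is no depth.
- manip.sign_off(): hands the job in, once; it reports no verdict.
The state is a dict: "time_s": time; "qpos": joint angles; "qvel": joint speeds; "effort": joint torques, N m; "position": TCP position; "eef_rot": TCP orientation; "contact_force": force on the tool from outside, world axes, zero at the start; "wrist_torque": the same for the moment, N m; "gripper_width": finger opening in m.
Only numpy, scipy, OpenCV 4.12 (cv2) and the standard library are available. Lean on these libraries where they do the work, as an engineer would, in place of code of your own. Each camera call takes 0.05 s, during which the arm holds its last target.

## Task

Gently, with no more than about 20 N, push the grey dial-gauge carriage fully home so that its sprung plunger bears on the brass wheel, then crank the wheel round by its red handle, on through its low spot (the lowest reading of the dial), and leave it standing, let go, at its high spot, where the dial reads its very highest. The blue stand only rests on the bench, so keep your forces low and do not shift it, not even by half a centimetre; leave everything else on the bench alone.

Things in the scene. Friction and masses are not known exactly. Their poses are not given: they have to be found in the camera images.
- stand: Blue iron bench-centres stand, 2.8 kg, loose on the bench (a shove of some 20 N can move it). Base 270 x 200 x 20 mm; two uprights 26 mm thick at y = -72 and +72 mm, 135 mm high. Origin on the bench directly under the middle of the wheel; x runs from the gauge carriage (robot's side) to the wheel, y along the axle towards the crank's red handle, z up.
- axis (a point): Point on the axle, in the middle of the brass wheel, 110 mm above the bench (stand's frame 0, 0, 110 mm). The wheel is a brass disc, 90 mm diameter, 16 mm thick, sitting 5 mm off-centre on the axle; which way, with respect to the crank, differs each time and is not known beforehand.
- grip (a point): Middle of the red crank handle: cylinder 18 mm diameter, 75 mm long, parallel to the axle, spinning freely on its pin. It runs round the axle at 35 mm radius, 145 mm along the stand's y; crank arm at 88 to 100 mm. Pinched from above across the stand's x it can be led right round without turning the gripper; 2 to 4 N turn it, and let go it stays put.
- push (a point): Centre of the push area on the rear face (facing the stand's -x) of the grey gauge carriage, 105 mm above the bench. The carriage is a 50 x 50 mm block, top at 125 mm, with a round dial on it, 56 mm diameter, top at 136 mm, not overhanging the rear face. Push it along the stand's +x with closed fingertips: about 5 N move it, it stays where left, and its stop is rigid.
- tip (a point): Centre of the 8 mm steel ball at the end of the plunger, 110 mm above the bench, riding on the rim on the stand's -x side of the wheel once the carriage is home: in the stand's frame x = -44 mm at the low spot, -54 mm at the high spot.
- carriage (a joint): Travel of the gauge carriage along the stand's +x in m: 0 fully back, 0.030 fully home at its stop.
- plunger (a joint): How far the rim has pushed the sprung plunger into the carriage, in m: 0 free, 0.020 bottomed. With the carriage home it swings between about 0.003 (low spot at the plunger) and 0.013 (high spot), as a sine of the crank angle. The spring is soft (under 2 N).
- needle (a joint): Angle in rad of the red needle of the dial that lies face-up on the carriage: 200 rad per metre of plunger travel (about 0.6 at the low spot, 2.6 at the high spot); turns clockwise seen from above as the plunger is pushed in, and at 1.6 rad points back at the stand's -x.
- crank (a joint): Crank angle in rad about the stand's +y: 0 with the handle straight above the axle; as it grows the handle moves from the top towards the stand's +x, then down. Turns without end either way.
- ring_brass: Loose brass ring, 68 mm diameter, 12 mm high; bystander. Origin at the centre of its underside.
- ring_steel: Loose dark steel ring, 56 mm diameter, 10 mm high; bystander. Origin at the centre of its underside.
- glue: White glue bottle, 52 mm diameter, 150 mm high; bystander. Origin at the centre of its underside.
- cup: Blue ceramic cup, 76 mm diameter, 90 mm high; bystander. Origin at the centre of its underside.
- hub: Brass flanged hub, 60 mm diameter, 30 mm high; bystander. Origin at the centre of its underside.
- brush: Paint brush, 200 mm long, lying; bystander. Origin under its middle.

How it is judged:
On the way, in this order (a step that is already met when the one before it is completed fails the run):
1. the gauge carriage is pushed fully home (within 1 mm of its stop) (value of joint carriage above 0.029 m), for 0.1 s.
2. with the carriage home, the wheel is cranked through its low spot (plunger tip within 0.8 mm of its farthest out) (value of joint carriage above 0.029 m and x of tip in the frame of stand above -0.0448 m).
At the end, for the whole second after the job is handed in: The carriage is within 1 mm of its stop, the wheel stands still with its high spot at the plunger (plunger tip pushed to within 0.5 mm of its farthest in, that is within about 25 degrees of crank from the top reading), the stand is flat on the bench (value of joint carriage above 0.029 m and x of tip in the frame of stand below -0.0535 m and velocity of joint crank between -0.05 and 0.05 rad/s and angle between stand's own z axis and vertical below 0.03 rad); the robot touches nothing.
It fails at once if the stand is shifted by more than 5 mm (distance of stand from where it was at the start of the episode above 0.005 m).
It fails at once if the fingers press the gauge carriage with more than 40 N (contact force between the fingers and carriage above 40 N).
It fails at once if another thing on the bench is moved by more than 20 mm (distance of any of ring_brass, ring_steel, glue, cup, hub, brush from where it was at the start of the episode above 0.02 m).
It also fails if it takes over 58 s, if anything falls off the work surface, if the arm or the gripper's body presses on something with over 40 N, if the wrist force passes 120 N, or if a joint passes its speed limit or range.

## Working session

There is one attempt and no reset: what is moved stays moved. The work goes in short steps, Python scripts to look and compute and a shell command to move; the robot and the scene stay as the last step left them, time stands still between calls to the robot, and variables do not carry over. Pictures are saved under pics/ and viewed, and the job is handed in when it is done.

```bash
ls; mkdir -p pics; python3 - <<'E'
from workcell import manip
import cv2
s=manip.observe();print(s['time_s'],s['position'],s['eef_rot'],s['contact_force'],s['gripper_width'])
import numpy as np
for n in ['scene','side','wrist']:
    c=manip.read_camera(n);cv2.imwrite(f'pics/{n}0.png',c['img']);np.savez(f'pics/{n}0.npz',**{k:c[k] for k in('camera_matrix','R','t')});print(n,c['camera_matrix'].tolist(),(-c['R'].T@c['t']).tolist())
E
```

```text
pics
0.0 [0.16435455 0.70563564 0.24139647] [-3.13998213e+00  1.47182252e-04  2.91283676e+00] [ 0.16310238 -0.06577373 -0.1680886 ] 0.08535924334062972
scene [[408.7824211486974, 0.0, 255.503186811093], [0.0, 408.7824211486974, 194.22489106078058], [0.0, 0.0, 1.0]] [1.0210841849184151, -0.5121350693559845, 1.2972061120858114]
side [[376.3060968398264, 0.0, 260.26898275855143], [0.0, 376.3060968398264, 200.07816588474984], [0.0, 0.0, 1.0]] [0.05395214921371386, -0.9202990082464017, 0.6522578174316029]
wrist [[297.3186396354542, 0.0, 259.9364211709315], [0.0, 297.3186396354542, 195.423091346571], [0.0, 0.0, 1.0]] [0.09731919414232582, 0.7228121701404403, 0.3730904262077947]
```

View pics/scene0.png

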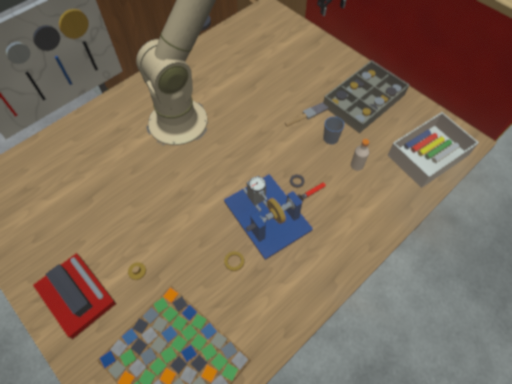

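View pics/side0.png

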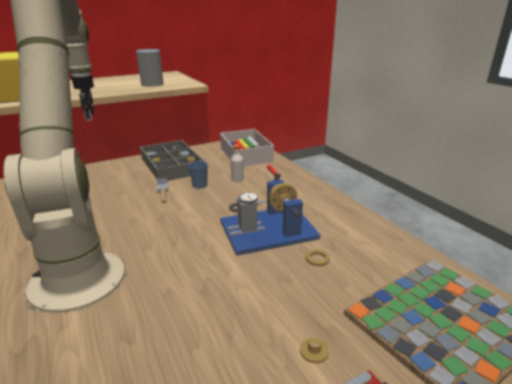

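View pics/wrist0.png

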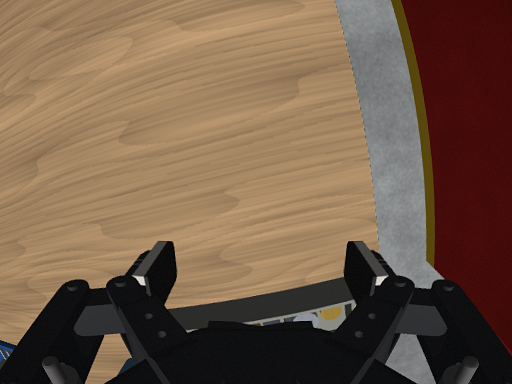

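```bash
python3 - <<'E'
import cv2
a=cv2.imread('pics/scene0.png')[165:265,215:335];cv2.imwrite('pics/scene0z.png',cv2.resize(a,None,fx=6.5,fy=6,interpolation=cv2.INTER_CUBIC)[:, :])
a=cv2.imread('pics/side0.png')[160:255,215:325];cv2.imwrite('pics/side0z.png',cv2.resize(a,None,fx=6,fy=6,interpolation=cv2.INTER_CUBIC))
E
```

```text
(no output)
```

View pics/scene0z.png

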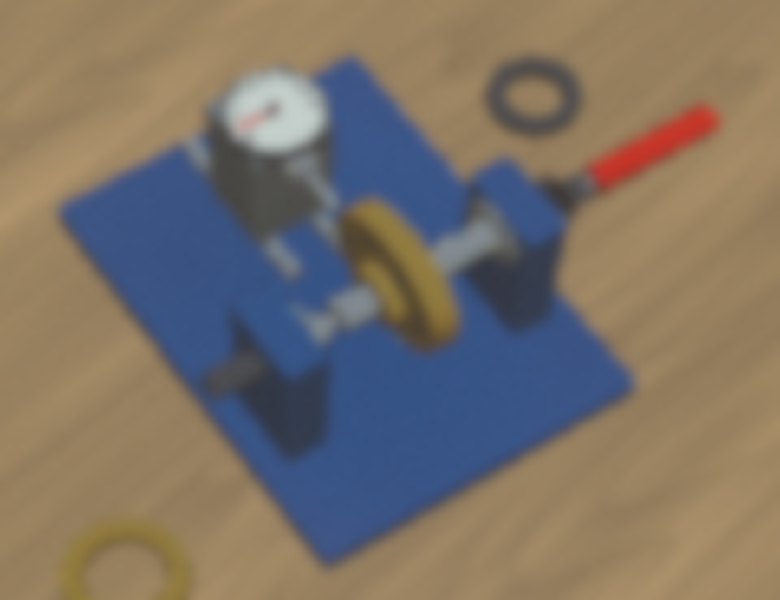

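View pics/side0z.png

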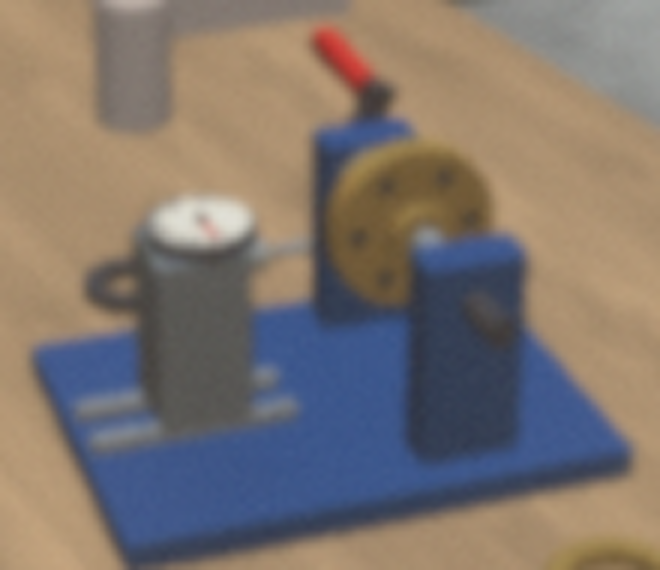

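```bash
cat > h.py <<'E'
import numpy as np,cv2
from scipy.optimize import least_squares
from workcell import manip
def cam(n): return np.load(f'pics/{n}0.npz')
def proj(c,X):
    p=(c['R']@np.asarray(X,float).T).T+c['t']; q=(c['camera_matrix']@p.T).T
    return q[:,:2]/q[:,2:]
def T(p,x,y,yaw):
    c,s=np.cos(yaw),np.sin(yaw); p=np.asarray(p,float)
    return np.stack([x+c*p[:,0]-s*p[:,1],y+s*p[:,0]+c*p[:,1],p[:,2]],1)
E
python3 - <<'E'
from h import *
sc,sd=cam('scene'),cam('side')
fs=lambda u,v:(215+(u+.5)/6.5-.5,165+(v+.5)/6-.5)
fd=lambda u,v:(215+(u+.5)/6-.5,160+(v+.5)/6-.5)
obs_s=[fs(62,208),fs(350,56),fs(634,377),fs(328,552),fs(708,116),fs(598,172),fs(275,108)]
obs_d=[fd(133,545),fd(37,351),fd(631,452),fd(325,38),fd(366,80),fd(203,222)]
def model(q):
    x,y,yaw,ox,cr,dx=q
    a,b=ox-.135,ox+.135
    C=[[a,-.1,.02],[a,.1,.02],[b,.1,.02],[b,-.1,.02]]
    h=[.035*np.sin(cr),0,.11+.035*np.cos(cr)]
    H=[[h[0],.1825,h[2]],[h[0],.1075,h[2]]]
    D=[[dx,0,.136]]
    S=proj(sc,T(C+H+D,x,y,yaw)); Dd=proj(sd,T([C[0],C[1],C[3]]+H+D,x,y,yaw))
    return S,Dd
def f(q):
    S,D=model(q);return np.r_[(S-obs_s).ravel(),(D-obs_d).ravel()]
for cr in(0,2,-2):
  r=least_squares(f,[.6,0,-.5,0,cr,-.1],loss='soft_l1')
  print(r.cost,r.x);
print(f(r.x).reshape(-1,2).round(1))
E
```

```text
6.504941912051684 [ 6.26257202e-01 -4.65364956e-02 -1.69087705e-01 -6.45800225e-02
  1.11512295e-05 -1.29346302e-01]
6.504941913735152 [ 6.26259419e-01 -4.65368742e-02 -1.69087706e-01 -6.45822707e-02
 -5.30892321e-05 -1.29348551e-01]
6.504941916215576 [ 6.26260430e-01 -4.65370467e-02 -1.69087705e-01 -6.45832962e-02
 -8.23882767e-05 -1.29349576e-01]
[[-1.5 -0.1]
 [ 0.3 -0.8]
 [ 0.9  0.6]
 [-0.1  1.8]
 [ 0.8 -0.8]
 [-0.4  0.8]
 [-0.2  0.3]
 [-0.9  0.5]
 [-1.2 -0.8]
 [ 1.2 -0.8]
 [-0.5 -0.5]
 [ 0.3  0.8]
 [-0.1 -0.5]]
```

```bash
cat >> h.py <<'E'
def rows(dw,yaw0,tw,n):
    "world disp dw(mm) spread over n rows, twist tw each row; roll=pi. prints rows"
    out=[];y=yaw0
    for i in range(n):
        R=np.array([[np.cos(y),np.sin(y),0],[np.sin(y),-np.cos(y),0],[0,0,-1]])
        d=R.T@(np.asarray(dw,float)/n); out.append('%.1f %.1f %.1f %.3f'%(*d,tw)); y-=tw
    return '; '.join(out)
E
python3 - <<'E'
from h import *
sc,sd=cam('scene'),cam('side')
fs=lambda u,v:(215+(u+.5)/6.5-.5,165+(v+.5)/6-.5)
fd=lambda u,v:(215+(u+.5)/6-.5,160+(v+.5)/6-.5)
obs_s=[fs(62,208),fs(350,56),fs(634,377),fs(328,552),fs(708,116),fs(598,172),fs(275,108),fs(517,200),fs(281,328)]
obs_d=[fd(133,545),fd(37,351),fd(631,452),fd(325,38),fd(366,80),fd(203,222),fd(365,132),fd(468,251)]
def model(q):
    x,y,yaw,ox,cr,dx=q
    a,b=ox-.135,ox+.135
    C=[[a,-.1,.02],[a,.1,.02],[b,.1,.02],[b,-.1,.02]]
    h=[.035*np.sin(cr),0,.11+.035*np.cos(cr)]
    H=[[h[0],.1825,h[2]],[h[0],.1075,h[2]]]
    D=[[dx,0,.136],[0,.072,.135],[0,-.072,.135]]
    S=proj(sc,T(C+H+D,x,y,yaw)); Dd=proj(sd,T([C[0],C[1],C[3]]+H+D,x,y,yaw))
    return S,Dd
def f(q):
    S,D=model(q);return np.r_[(S-obs_s).ravel(),(D-obs_d).ravel()]
for cr in(-.6,.6):
  r=least_squares(f,[.6,0,-.5,0,cr,-.1],loss='soft_l1')
  print(r.cost,r.x);
print(f(r.x).reshape(-1,2).round(1))
print(rows([240,-500,0],2.913,.187,8));
E
```

```text
7.423614930940477 [ 0.61160036 -0.04393959 -0.17141261 -0.04963004  0.40267694 -0.11443179]
7.423614930958436 [ 0.61160037 -0.04393959 -0.17141262 -0.04963004  0.40267666 -0.11443179]
[[-1.4 -0.2]
 [ 0.4 -0.8]
 [ 0.9  0.7]
 [-0.2  1.8]
 [ 0.6 -0.5]
 [-0.7  1. ]
 [-0.1  0.2]
 [ 0.3 -0.4]
 [-0.1  0.1]
 [-1.   0.5]
 [-1.1 -0.9]
 [ 1.1 -0.8]
 [-0.7  0.3]
 [ 0.1  1.6]
 [-0.2 -0.6]
 [ 0.1 -0.2]
 [ 0.4 -0.2]]
-43.4 -54.1 0.0 0.187; -52.7 -45.1 0.0 0.187; -60.1 -34.5 0.0 0.187; -65.5 -22.7 0.0 0.187; -68.6 -10.1 0.0 0.187; -69.3 2.8 0.0 0.187; -67.5 15.6 0.0 0.187; -63.5 27.9 0.0 0.187
```

```bash
python3 -m crank '-37 -42 -7 0.187; -42 -38 -7 0.187; -49 -29 -7 0.187; -53 -19 -7 0.187; -56 -9 -7 0.187; -56 2 -7 0.187; -55 12 -7 0.187; -52 22 -7 0.187'; python3 - <<'E'
from h import *
s=manip.observe();p=s['position'];print(p,s['eef_rot'])
tgt=T([[-.05,-.05,.31]],.6116,-.0439,-.171)[0];d=(tgt-p)*1e3;print(d,rows(d,s['eef_rot'][2],0,8))
E
```

```text
time_s: 1.15
position: [0.3575, 0.2963, 0.2986]
eef_rot: [3.142, -0.0, 1.411]
contact_force: [1.5, 0.3, 1.0]
gripper_width: 0.0855
[0.35754312 0.29630869 0.29859675] [ 3.14156208e+00 -4.16951601e-04  1.41083723e+00]
[ 196.27773791 -380.97104936   11.40324714] -43.1 31.8 -1.4 0.000; -43.1 31.8 -1.4 0.000; -43.1 31.8 -1.4 0.000; -43.1 31.8 -1.4 0.000; -43.1 31.8 -1.4 0.000; -43.1 31.8 -1.4 0.000; -43.1 31.8 -1.4 0.000; -43.1 31.8 -1.4 0.000
```

```bash
python3 -m crank '-49 36 -2 0.01; -49 36 -2 0; -49 36 -2 0; -49 36 -2 0; -49 36 -2 0; -49 36 -2 0; -49 36 0 0; 0 0 0 0' 1; python3 - <<'E'
from h import *
s=manip.observe();print(s['position'],s['eef_rot'])
c=manip.read_camera('wrist');cv2.imwrite('pics/wrist1.png',c['img']);np.savez('pics/wrist10.npz',**{k:c[k] for k in('camera_matrix','R','t')})
cv2.imwrite('pics/wrist1z.png',cv2.resize(c['img'],(800,600),interpolation=cv2.INTER_CUBIC))
E
```

```text
time_s: 2.15
position: [0.5512, -0.0865, 0.3104]
eef_rot: [3.14, 0.002, 1.4]
contact_force: [-0.2, 0.0, -0.4]
gripper_width: 0.0002
[ 0.55116687 -0.086535    0.31036999] [3.14019692e+00 2.33502216e-03 1.39954003e+00]
```

View pics/wrist1z.png

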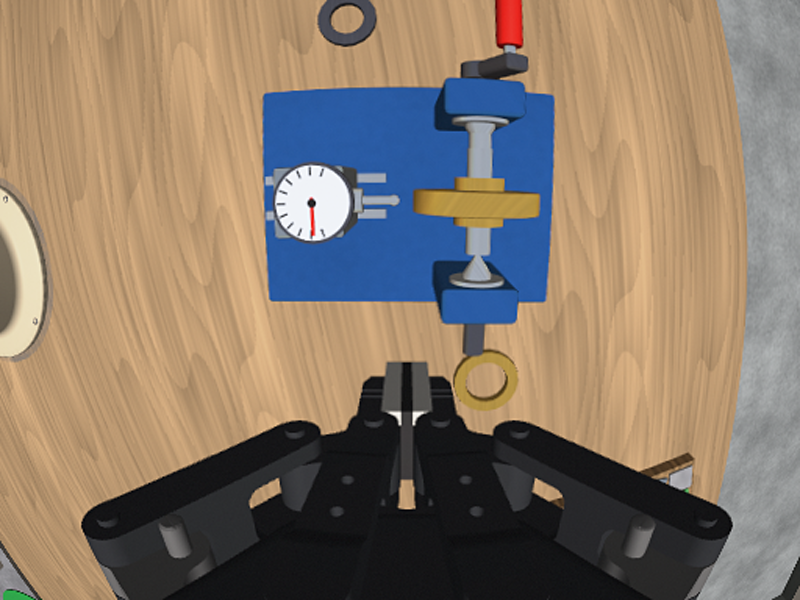

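```bash
cat >> h.py <<'E'
def wproj(c,X):
    p=(c['R']@np.asarray(X,float).T).T+c['t']; K=c['camera_matrix']
    r=np.hypot(p[:,0],p[:,1]);th=np.arctan2(r,p[:,2]);k=th/np.maximum(r,1e-9)
    return np.stack([K[0,2]+K[0,0]*p[:,0]*k,K[1,2]+K[1,1]*p[:,1]*k],1)
E
python3 - <<'E'
from h import *
c=np.load('pics/wrist10.npz')
print('cam',-c['R'].T@c['t'],c['R'])
obs=np.array([(271,301),(264,95),(553,97),(546,301),(312,203),(396,200),(480,300+5),(484.5,99),(510,46),(414,204),(540,204)])
obs=(obs+.5)/1.5625-.5
def model(q):
    x,y,yaw,ox,cr,dx,bx,we=q
    a,b=ox-.135,ox+.135
    P=[[a,-.1,.02],[a,.1,.02],[b,.1,.02],[b,-.1,.02],[dx,0,.136],[bx,0,.11],[0,-.072,.135],[0,.072,.135]]
    P+=[[.035*np.sin(cr),.1075,.11+.035*np.cos(cr)],[we-.045,0,.115],[we+.045,0,.115]]
    return wproj(c,T(P,x,y,yaw))
f=lambda q:(model(q)-obs).ravel()
r=least_squares(f,[.61,-.044,-.17,-.05,.4,-.11,-.07,0],loss='soft_l1',x_scale=.01)
print(r.cost,r.x.round(4));print(f(r.x).reshape(-1,2).round(1).tolist())
E
```

```text
cam [ 0.56262101 -0.01716054  0.4418185 ] [[ 0.9854456  -0.16997975  0.00196316]
 [-0.16404667 -0.94789486  0.27310075]
 [-0.04456073 -0.26944798 -0.96198343]]
8.261655554699049 [ 6.106e-01 -4.270e-02 -1.733e-01 -4.850e-02  4.781e-01 -1.136e-01
 -5.840e-02 -4.000e-04]
[[-1.1, 1.0], [-1.1, -1.2], [1.6, -1.6], [0.8, 1.3], [0.0, 0.6], [0.0, 0.5], [-0.1, 2.1], [0.1, -1.4], [0.1, -0.2], [0.3, -1.8], [-0.3, 0.2]]
```

```bash
python3 - <<'E'
from h import *
s=manip.observe();p=s['position'];print(s['qpos'])
tgt=T([[-.167,0,.26]],.6108,-.043,-.173)[0];d=(tgt-p)*1e3;print(tgt,d,rows(d,s['eef_rot'][2],.187,8))
E
```

```text
[-0.38745222  0.36209692  0.59986303  1.93512566 -0.25297763  0.9193107
  0.1686647 ]
[ 0.44629284 -0.0142529   0.26      ] [-104.05360947   69.46640272  -49.99498767] 6.4 -14.3 6.2 0.187; 3.6 -15.2 6.2 0.187; 0.7 -15.6 6.2 0.187; -2.2 -15.5 6.2 0.187; -5.0 -14.8 6.2 0.187; -7.7 -13.6 6.2 0.187; -10.1 -11.9 6.2 0.187; -12.1 -9.9 6.2 0.187
```

```bash
python3 -m crank '6.4 -14.3 6.2 0.187; 3.6 -15.2 6.2 0.187; 0.7 -15.6 6.2 0.187; -2.2 -15.5 6.2 0.187; -5 -14.8 6.2 0.187; -7.7 -13.6 6.2 0.187; -10.1 -11.9 6.2 0.187; -12.1 -9.9 6.2 0.187';python3 -m crank '0 0 0 0.077; 0 0 0 0';  python3 - <<'E'
from h import *
s=manip.observe();p=s['position'];print(p,s['eef_rot'],s['qpos'])
tgt=T([[-.165,0,.108]],.6108,-.043,-.173)[0];d=(tgt-p)*1e3;print(tgt,d,rows(d,s['eef_rot'][2],0,1))
E
```

```text
time_s: 3.2
position: [0.4448, -0.0105, 0.2604]
eef_rot: [-3.14, 0.001, -0.093]
contact_force: [1.1, 0.6, 0.2]
gripper_width: 0.0003
time_s: 3.45
position: [0.4454, -0.0108, 0.2605]
eef_rot: [-3.141, 0.001, -0.163]
contact_force: [-0.2, 0.3, 0.2]
gripper_width: 0.0
[ 0.44540354 -0.01079854  0.26045884] [-3.14131559e+00  8.51874729e-04 -1.63123410e-01] [-0.87800749  0.39289203  1.07383567  2.22978435 -0.49819271  0.78222995
 -1.20345209]
[ 0.44826299 -0.01459717  0.108     ] [   2.85944731   -3.79863801 -152.45884267] 3.4 3.3 152.5 0.000
```

```bash
python3 -m crank '0 3.3 40 0.01; 0 0 40 0; 0 0 40 0; 0 0 20 0; 0 0 12 0; 0 0 0 0'; python3 - <<'E'
from h import *
s=manip.observe();p=s['position'];print(p,s['eef_rot'],s['contact_force'],s['qpos'])
print('in stand',T([p-[.6108,-.043,0]],0,0,.173))
c=manip.read_camera('wrist');np.savez('pics/wrist20.npz',**{k:c[k] for k in('camera_matrix','R','t')})
cv2.imwrite('pics/wrist2z.png',cv2.resize(c['img'],(800,600),interpolation=cv2.INTER_CUBIC))
c=manip.read_camera('side');cv2.imwrite('pics/side2z.png',cv2.resize(c['img'][140:260,180:340],None,fx=5,fy=5,interpolation=cv2.INTER_CUBIC))
E
```

```text
time_s: 4.2
position: [0.4451, -0.0152, 0.1083]
eef_rot: [-3.141, 0.001, -0.174]
contact_force: [0.6, 0.1, -0.0]
gripper_width: 0.0
[ 0.44508122 -0.01519001  0.10829114] [-3.14119437e+00  1.27499562e-03 -1.74466567e-01] [ 0.57812714  0.09324156 -0.00856176] [-0.51532522  0.60010258  0.62794474  2.36766653 -0.92371842  0.42961197
 -0.84302798]
in stand [[-0.16803223 -0.00113169  0.10829114]]
```

View pics/wrist2z.png

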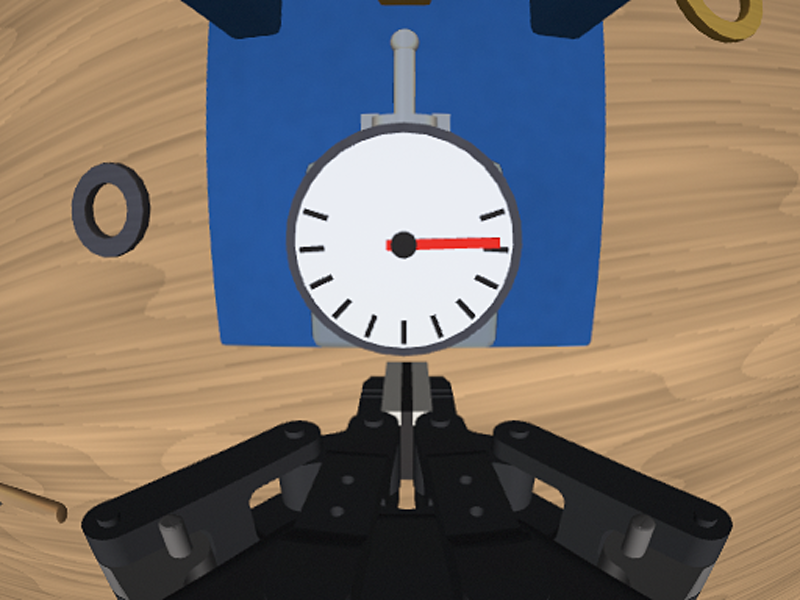

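View pics/side2z.png

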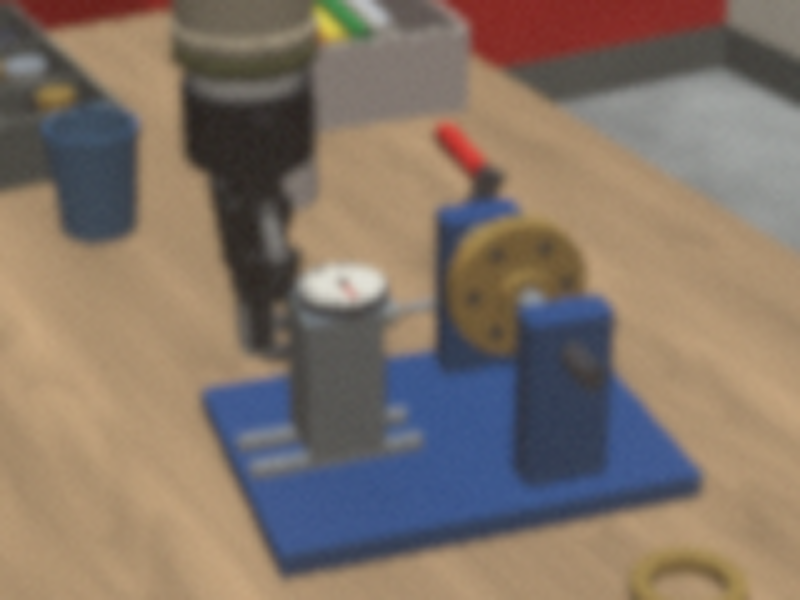

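```bash
python3 -m crank '3 0 0 0; 3 0 0 0; 2 0 0 0; 2 0 0 0'; python3 -m crank '1 0 0 0; 1 0 0 0';python3 -m crank '1 0 0 0; 1 0 0 0';python3 -m crank '1 0 0 0; 1 0 0 0'
```

```text
time_s: 4.8
position: [0.4555, -0.0172, 0.1088]
eef_rot: [-3.142, -0.0, -0.176]
contact_force: [1.0, 0.7, -0.0]
gripper_width: -0.0
time_s: 5.05
position: [0.4572, -0.0176, 0.1087]
eef_rot: [3.142, 0.0, -0.176]
contact_force: [-0.1, -0.1, -0.2]
gripper_width: -0.0003
time_s: 5.3
position: [0.4581, -0.0178, 0.1086]
eef_rot: [-3.141, 0.002, -0.176]
contact_force: [-4.3, 1.1, 2.1]
gripper_width: 0.0002
time_s: 5.55
position: [0.4607, -0.0183, 0.1086]
eef_rot: [-3.142, 0.001, -0.176]
contact_force: [-4.0, -0.8, 1.6]
gripper_width: 0.0002
```

```bash
for i in 1; do python3 -m crank '1.5 0 0 0; 1.5 0 0 0; 1.5 0 0 0; 1.5 0 0 0'; done; python3 -m crank '1.5 0 0 0; 1.5 0 0 0'; python3 - <<'E'
from h import *
c=manip.read_camera('wrist')
cv2.imwrite('pics/wrist3z.png',cv2.resize(c['img'],(800,600),interpolation=cv2.INTER_CUBIC))
E
```

```text
time_s: 6.05
position: [0.467, -0.0193, 0.1086]
eef_rot: [3.142, 0.0, -0.176]
contact_force: [-4.1, 1.1, -2.2]
gripper_width: 0.0001
time_s: 6.3
position: [0.4699, -0.0199, 0.1086]
eef_rot: [3.142, 0.0, -0.176]
contact_force: [-5.4, 0.5, -2.9]
gripper_width: 0.0001
```

View pics/wrist3z.png

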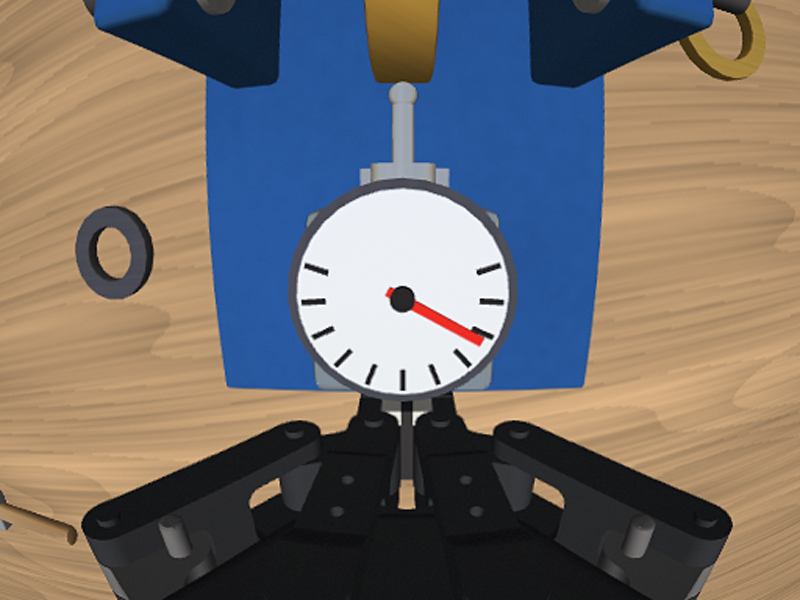

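```bash
for i in a; do python3 -m crank '1 0 0 0; 1 0 0 0'; python3 -m crank '1 0 0 0; 1 0 0 0'; python3 -m crank '1 0 0 0'; python3 -m crank '1 0 0 0'; done | grep -E 'pos|force'
```

```text
position: [0.4719, -0.0202, 0.1086]
contact_force: [-4.5, 0.7, -3.6]
position: [0.4739, -0.0206, 0.1087]
contact_force: [-5.1, 0.6, -3.7]
position: [0.4749, -0.0207, 0.1087]
contact_force: [-5.5, 0.6, -3.8]
position: [0.4759, -0.0209, 0.1087]
contact_force: [-5.2, 0.7, -3.1]
```

```bash
( python3 -m crank '0.7 0 0 0'; python3 -m crank '0.7 0 0 0'; python3 -m crank '0.7 0 0 0' ) | grep -E 'pos|force'; python3 - <<'E'
from h import *
c=manip.read_camera('wrist')
cv2.imwrite('pics/wrist4z.png',cv2.resize(c['img'],(800,600),interpolation=cv2.INTER_CUBIC))
E
```

```text
position: [0.4766, -0.021, 0.1087]
contact_force: [-5.3, 0.6, -4.3]
position: [0.4773, -0.0212, 0.1087]
contact_force: [-4.8, -0.2, -3.6]
position: [0.4773, -0.0212, 0.1087]
contact_force: [-8.6, 0.5, 1.0]
```

View pics/wrist4z.png

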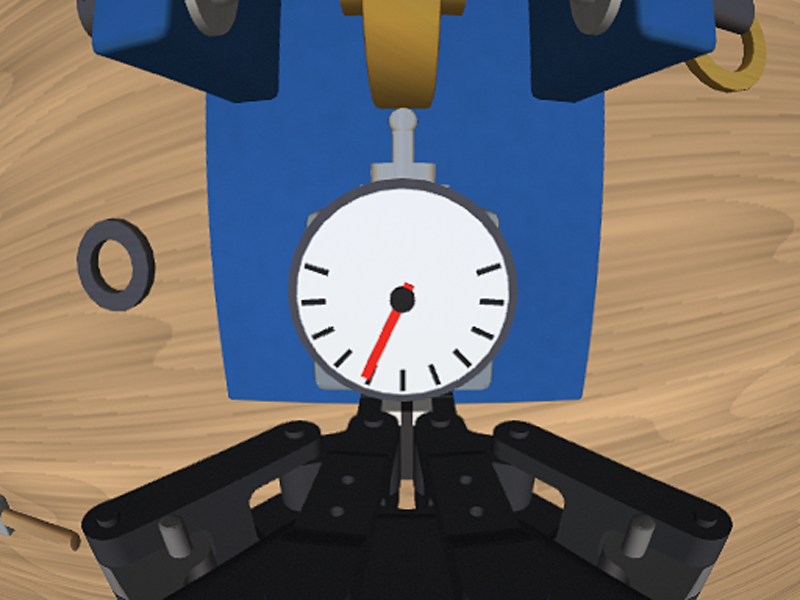

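```bash
( python3 -m crank '0.5 0 0 0'; python3 -m crank '0.4 0 0 0';python3 -m crank '0 0 0 0' ) | grep -E 'pos|force'; python3 - <<'E'
from h import *
c=manip.read_camera('wrist')
cv2.imwrite('pics/wrist5z.png',cv2.resize(c['img'][170:260,170:340],None,fx=4,fy=4,interpolation=cv2.INTER_CUBIC))
E
```

```text
position: [0.4773, -0.0212, 0.1087]
contact_force: [-10.8, 1.1, 1.7]
position: [0.4773, -0.0211, 0.1087]
contact_force: [-11.4, 1.4, 4.0]
position: [0.4773, -0.0211, 0.1087]
contact_force: [-10.2, 1.3, 3.0]
```

View pics/wrist5z.png

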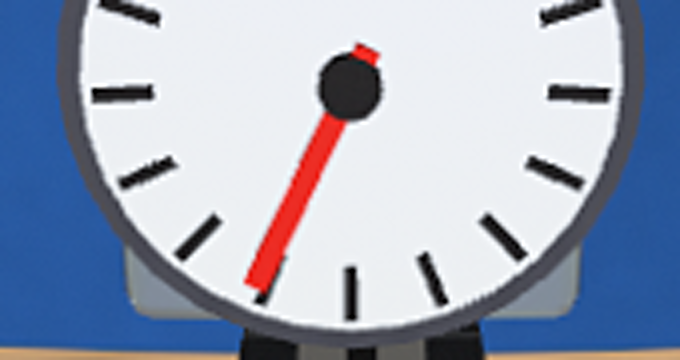

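```bash
python3 -m crank '-4 0 0 0; -12 0 0 0; -4 0 -30 0; 0 0 -50 0; 0 0 -50 0; 0 0 -40 0'; python3 - <<'E'
from h import *
s=manip.observe();p=s['position'];print(s['qpos'])
tgt=T([[.01,.145,.265]],.6108,-.043,-.173)[0];d=(tgt-p)*1e3;print(tgt,d,rows(d,s['eef_rot'][2],-.187,8))
E
```

```text
time_s: 8.7
position: [0.4595, -0.0181, 0.2806]
eef_rot: [-3.141, -0.002, -0.176]
contact_force: [1.0, 0.6, -0.6]
gripper_width: -0.0001
[-0.8827848   0.38588508  1.10493364  2.17925161 -0.47125899  0.83713212
 -1.22839951]
[0.64561079 0.09811417 0.265     ] [186.10873825 116.24850642 -15.60569068] 20.4 -18.4 2.0 -0.187; 23.4 -14.3 2.0 -0.187; 25.7 -9.7 2.0 -0.187; 27.0 -4.7 2.0 -0.187; 27.4 0.4 2.0 -0.187; 26.9 5.5 2.0 -0.187; 25.4 10.4 2.0 -0.187; 23.0 14.9 2.0 -0.187
```

```bash
python3 -m crank '20.4 -18.4 2 -0.187; 23.4 -14.3 2 -0.187; 25.7 -9.7 2 -0.187; 27 -4.7 2 -0.187; 27.4 0.4 2 -0.187; 26.9 5.5 2 -0.187; 25.4 10.4 2 -0.187; 23 14.9 2 -0.187' 0; python3 -m crank '0 0 0 -0.077; 0 0 0 0; 0 0 0 0'; python3 - <<'E'
from h import *
s=manip.observe();p=s['position'];print(s['qpos'])
print('in stand',T([p-[.6108,-.043,0]],0,0,.173))
for n in ['wrist','scene','side']:
    c=manip.read_camera(n);np.savez(f'pics/{n}60.npz',**{k:c[k] for k in('camera_matrix','R','t')});cv2.imwrite(f'pics/{n}6.png',c['img'])
    im=c['img'] if n=='wrist' else c['img'][150:270,200:360]
    cv2.imwrite(f'pics/{n}6z.png',cv2.resize(im,(800,600),interpolation=cv2.INTER_CUBIC))
E
```

```text
time_s: 9.7
position: [0.6463, 0.099, 0.2629]
eef_rot: [3.14, -0.001, 1.326]
contact_force: [-0.1, 0.2, -0.6]
gripper_width: 0.0852
time_s: 10.07
position: [0.6452, 0.098, 0.2629]
eef_rot: [3.141, -0.0, 1.395]
contact_force: [-1.0, 0.9, 0.8]
gripper_width: 0.0856
[-0.56295452  0.52969002  0.50151915  1.77629766 -0.31205004  0.91438451
 -0.10308751]
in stand [[0.00963981 0.1448192  0.26291988]]
```

View pics/wrist6z.png

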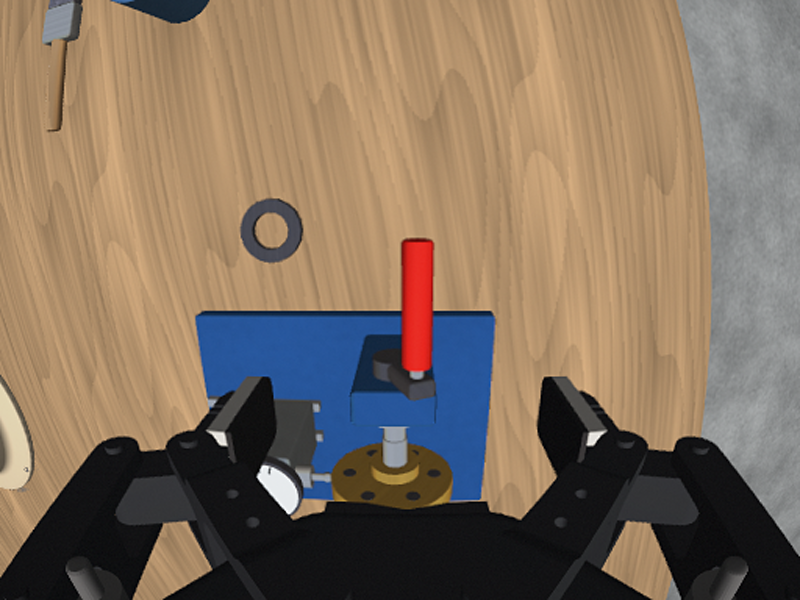

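View pics/scene6z.png

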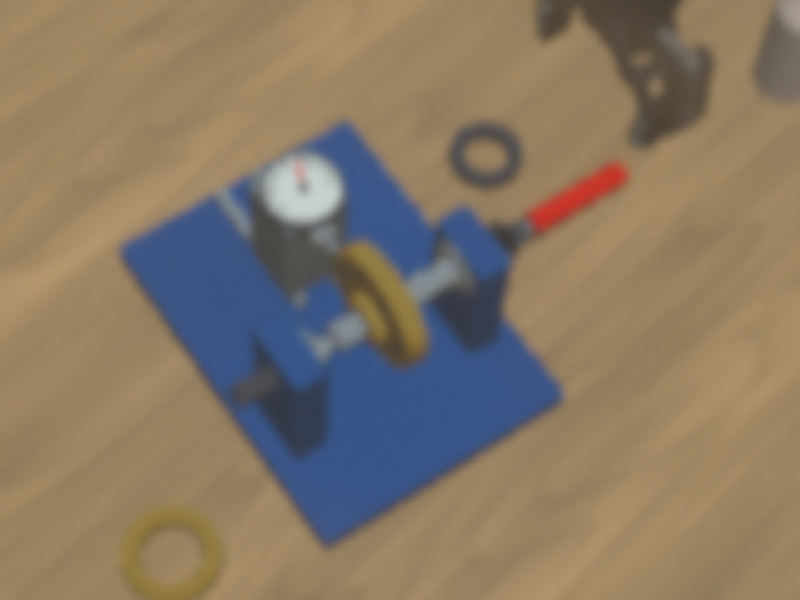

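View pics/side6z.png

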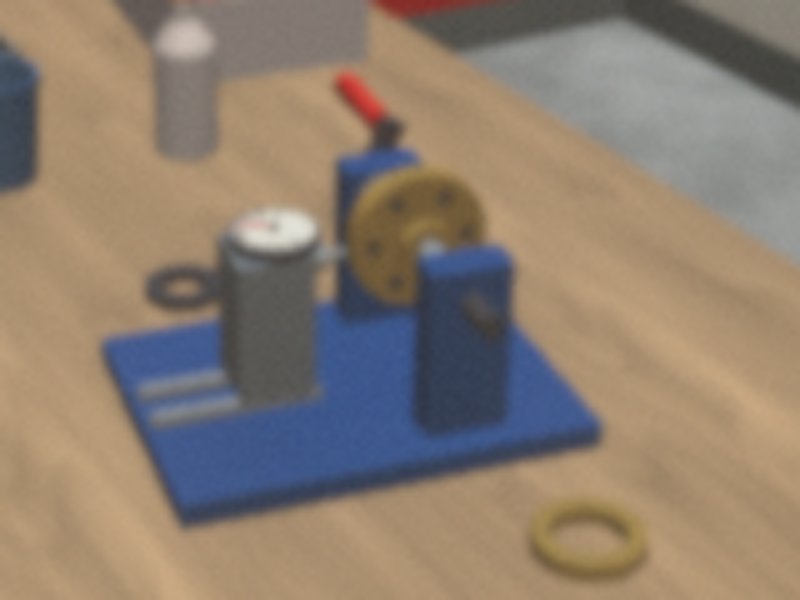

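```bash
python3 - <<'E'
from h import *
c=np.load('pics/wrist60.npz')
obs=(np.array([(199,315),(494,314),(417.5,247),(416.5,362)])+.5)/1.5625-.5
def model(q):
    x,y,cr=q;yaw=-.173
    P=[[-.0485-.135,.1,.02],[-.0485+.135,.1,.02]]
    h=[.035*np.sin(cr),.11+.035*np.cos(cr)]
    P+=[[h[0],.1825,h[1]],[h[0],.1075,h[1]]]
    return wproj(c,T(P,x,y,yaw))
f=lambda q:(model(q)-obs).ravel()
r=least_squares(f,[.611,-.043,.4],x_scale=.01);print(r.x,r.fun.round(1))
print(f([.6108,-.043,.45]).round(1))
x,y,cr=r.x
print(T([[.035*np.sin(cr),.15,.11]],x,y,-.173))
E
```

```text
[ 0.61118862 -0.04434817  0.44322255] [-2.9  1.8  2.1  2.3 -0.  -4.7  0.3  3. ]
[-3.4  0.9  1.7  1.4 -0.5 -6.2 -0.1  1.7]
[[0.65179517 0.10082898 0.11      ]]
```

```bash
python3 -m crank '7 5.6 30 -0.002; 0 0 40 0; 0 0 30 0; 0 0 20 0; 0 0 9 0; 0 0 0 0' 0.5; python3 - <<'E'
from h import *
s=manip.observe();p=s['position'];print(s['qpos'])
print('in stand',T([p-[.6108,-.043,0]],0,0,.173))
for n in ['wrist']:
    c=manip.read_camera(n);cv2.imwrite(f'pics/{n}7.png',c['img'])
    cv2.imwrite(f'pics/{n}7z.png',cv2.resize(c['img'],(800,600),interpolation=cv2.INTER_CUBIC))
E
```

```text
time_s: 10.98
position: [0.6523, 0.1041, 0.1338]
eef_rot: [3.142, 0.0, 1.399]
contact_force: [0.0, -0.5, 0.9]
gripper_width: 0.0429
[-0.50275776  0.68184352  0.40929575  1.86024899 -0.40855799  0.68288628
 -0.02608655]
in stand [[0.01553363 0.15200019 0.13376015]]
```

View pics/wrist7z.png

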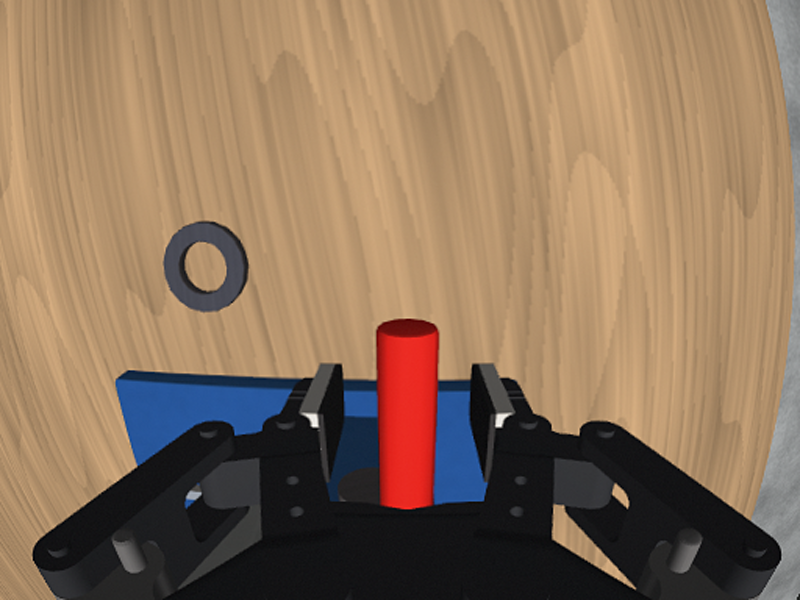

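```bash
(python3 -m crank '0 0 0 0; 0 0 0 0; 0 0 0 0; 0 0 0 0' 0.79;python3 -m crank '0 0 0 0; 0 0 0 0' 0.82) | grep -E 'forc|wid|pos'
```

```text
position: [0.6524, 0.1042, 0.134]
contact_force: [0.9, -0.1, 0.7]
gripper_width: 0.0179
position: [0.6524, 0.1042, 0.134]
contact_force: [0.6, 0.7, 3.8]
gripper_width: 0.0162
```

```bash
cat >> h.py <<'E'
def crows(a,b,n=8):
    t=np.linspace(a,b,n+1);y=35*np.sin(t);z=-35*np.cos(t)
    print('; '.join('0 %.1f %.1f 0'%(p,q) for p,q in zip(np.diff(y.round(1)),np.diff(z.round(1)))))
def look(tag,n='scene'):
    c=manip.read_camera(n)
    im=c['img'][150:270,200:360] if n!='wrist' else c['img']
    cv2.imwrite(f'pics/{n}{tag}.png',cv2.resize(im,(800,600),interpolation=cv2.INTER_CUBIC))
E
python3 -c "
from h import *
crows(.45,.85,4)"
```

```text
0 3.1 1.7 0; 0 2.9 1.9 0; 0 2.7 2.3 0; 0 2.4 2.5 0
```

```bash
(python3 -m crank '0 3.1 1.7 0; 0 2.9 1.9 0';python3 -m crank '0 2.7 2.3 0; 0 2.4 2.5 0; 0 0 0 0') | grep -E 'forc|wid|pos'; python3 - <<'E'
from h import *
look('8');look('8','side')
E
```

```text
position: [0.6584, 0.1032, 0.1305]
contact_force: [0.1, 0.6, 6.0]
gripper_width: 0.0164
position: [0.6639, 0.1022, 0.1254]
contact_force: [2.7, -0.9, 1.3]
gripper_width: 0.0167
```

View pics/scene8.png

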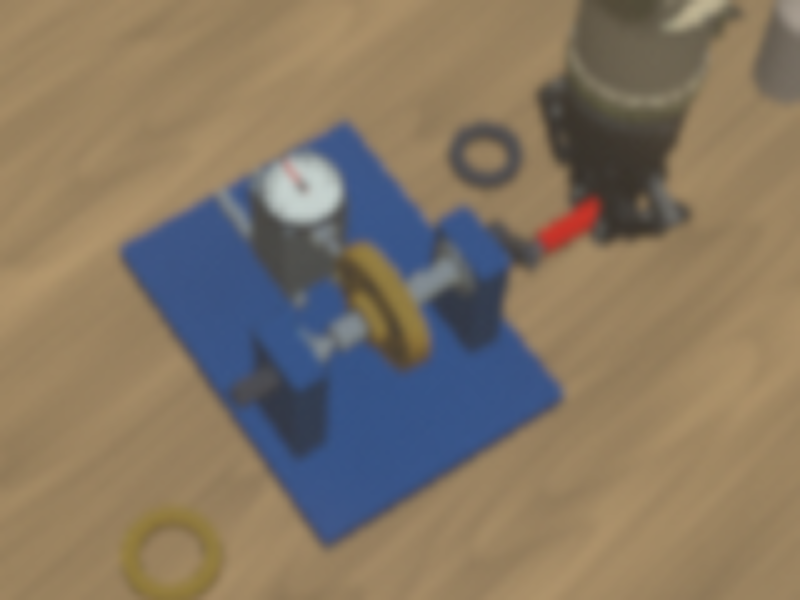

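View pics/side8.png

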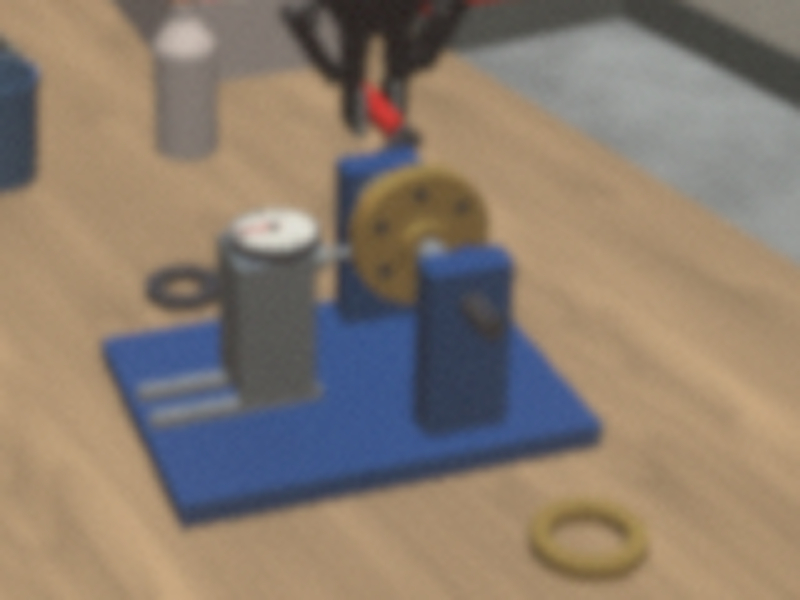

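```bash
python3 -c "
from h import *
for a in (.85,1.65,2.45,3.25,4.05,4.85): crows(a,a+.8,8)"
```

```text
0 2.2 2.7 0; 0 1.9 3.0 0; 0 1.5 3.1 0; 0 1.3 3.3 0; 0 1.0 3.3 0; 0 0.5 3.5 0; 0 0.3 3.5 0; 0 -0.1 3.5 0
0 -0.5 3.4 0; 0 -0.8 3.4 0; 0 -1.1 3.4 0; 0 -1.4 3.1 0; 0 -1.8 3.1 0; 0 -2.1 2.8 0; 0 -2.3 2.6 0; 0 -2.6 2.4 0
0 -2.8 2.1 0; 0 -3.0 1.8 0; 0 -3.1 1.5 0; 0 -3.3 1.1 0; 0 -3.4 0.9 0; 0 -3.5 0.5 0; 0 -3.5 0.1 0; 0 -3.5 -0.2 0
0 -3.4 -0.6 0; 0 -3.4 -0.9 0; 0 -3.3 -1.2 0; 0 -3.1 -1.5 0; 0 -3.0 -1.9 0; 0 -2.8 -2.1 0; 0 -2.5 -2.4 0; 0 -2.3 -2.7 0
0 -2.0 -2.8 0; 0 -1.7 -3.1 0; 0 -1.4 -3.2 0; 0 -1.1 -3.3 0; 0 -0.7 -3.4 0; 0 -0.4 -3.5 0; 0 -0.1 -3.5 0; 0 0.3 -3.5 0
0 0.7 -3.4 0; 0 1.0 -3.4 0; 0 1.3 -3.2 0; 0 1.6 -3.1 0; 0 2.0 -2.9 0; 0 2.2 -2.7 0; 0 2.5 -2.5 0; 0 2.7 -2.2 0
```

```bash
(python3 -m crank '0 2.2 2.7 0; 0 1.9 3 0; 0 1.5 3.1 0; 0 1.3 3.3 0';python3 -m crank '0 1 3.3 0; 0 0.5 3.5 0; 0 0.3 3.5 0; 0 -0.1 3.5 0') | grep -E 'forc|wid|pos'
```

```text
position: [0.6706, 0.101, 0.1133]
contact_force: [4.6, 0.1, 4.7]
gripper_width: 0.0165
position: [0.6722, 0.1007, 0.0991]
contact_force: [6.0, 0.2, 2.5]
gripper_width: 0.0163
```

```bash
(python3 -m crank '0 0 3.4 0; 0 -0.3 3.4 0; 0 -1.1 3.4 0; 0 -1.4 3.1 0';python3 -m crank '0 -1.8 3.1 0; 0 -2.1 2.8 0; 0 -2.3 2.6 0; 0 -2.6 2.4 0') | grep -E 'forc|wid|pos'; python3 - <<'E'
from h import *
look('9');look('9','wrist')
E
```

```text
position: [0.6683, 0.1014, 0.0856]
contact_force: [2.0, 1.0, 1.9]
gripper_width: 0.0165
position: [0.6597, 0.1029, 0.0751]
contact_force: [0.6, 0.7, 4.1]
gripper_width: 0.0165
```

View pics/scene9.png

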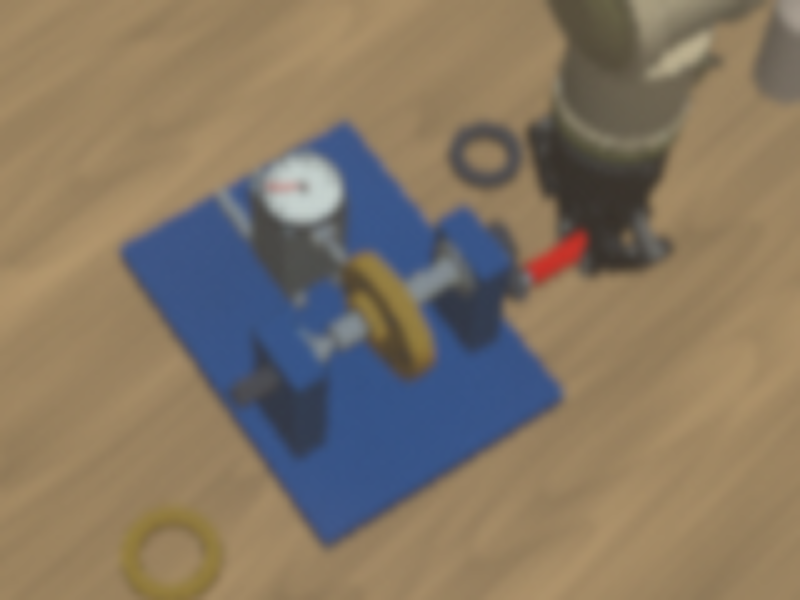

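View pics/wrist9.png

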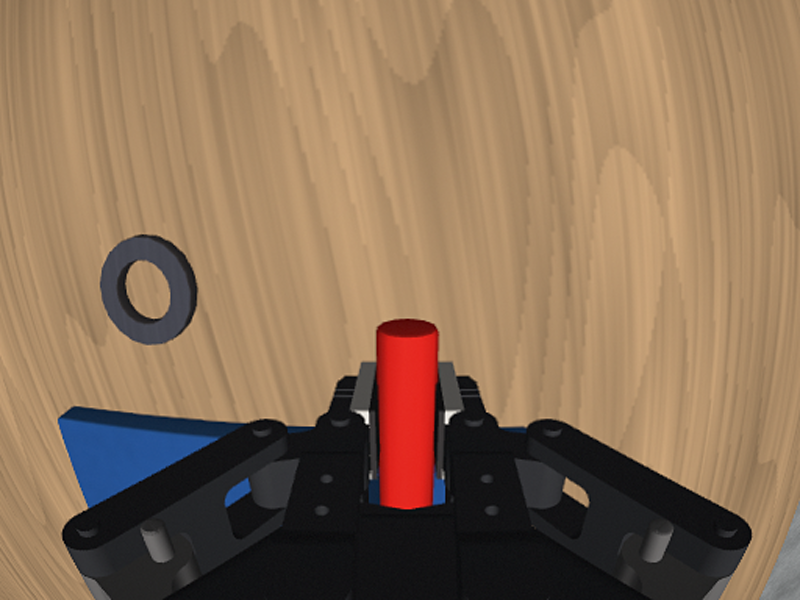

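```bash
cat >> h.py <<'E'
def dial(tag=None,n='scene',dx=None,img=None):
    c=manip.read_camera(n) if img is None else {**cam(n),'img':img}
    L=.032;dx=-.094 if dx is None else dx
    P=T([[dx+a,b,.136] for a,b in((L,-L),(L,L),(-L,L),(-L,-L))],.6108,-.043,-.173)
    src=proj(c,P).astype(np.float32)
    # rectified: up=+x, right=-y
    S=320;dst=np.float32([[S,0],[0,0],[0,S],[S,S]])
    w=cv2.warpPerspective(c['img'],cv2.getPerspectiveTransform(src,dst),(S,S),flags=cv2.INTER_CUBIC)
    w_=w.astype(int);hsv=w_[:,:,2]-np.maximum(w_[:,:,0],w_[:,:,1])
    b=w_.min(2)
    v,u=np.nonzero((hsv>35)&(np.hypot(*(np.indices((S,S))-160))<125))
    if tag: cv2.imwrite(f'pics/dial{tag}.png',w)
    face=(b>130).astype(np.uint8);m=cv2.moments(cv2.morphologyEx(face,cv2.MORPH_CLOSE,np.ones((45,45),np.uint8)),True)
    cu,cv=m['m10']/m['m00'],m['m01']/m['m00']
    wt=hsv[v,u]
    # direction: weighted mean of red
    mu,mv=(np.average(u,weights=wt),np.average(v,weights=wt)) if len(u) else(0,0)
    a=np.arctan2(mv-cv,mu-cu) # clockwise from right(-y)
    print(n,'center',round(cu),round(cv),'n',len(u),'reading',round(a%(2*np.pi),2))
E
python3 - <<'E'
from h import *
dial(img=cv2.imread('pics/scene6.png'))
dial('9s');dial('9d','side')
a=cv2.imread('pics/dial9s.png');b=cv2.imread('pics/dial9d.png');cv2.imwrite('pics/d9.png',np.hstack([a,b]))
E
```

```text
scene center 169 158 n 0 reading 3.89
scene center 169 157 n 0 reading 3.89
side center 164 158 n 0 reading 3.91
```

View pics/d9.png

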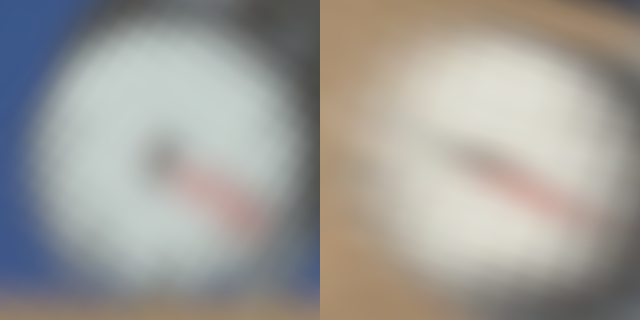

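```bash
sed -i 's/hsv>35/hsv>14/; s/<125/<115/' h.py; python3 - <<'E'
from h import *
dial(img=cv2.imread('pics/scene6.png'));dial()
E
(python3 -m crank '0 -2.8 2.1 0; 0 -3 1.8 0';python3 -m crank '0 -3.1 1.5 0; 0 -3.3 1.1 0') | grep -E 'forc|wid|pos'
python3 -c "
from h import *
dial()"
```

```text
scene center 169 158 n 1994 reading 2.06
scene center 169 157 n 2624 reading 0.68
position: [0.6547, 0.1038, 0.0715]
contact_force: [1.0, 1.1, 3.5]
gripper_width: 0.0165
position: [0.6483, 0.1049, 0.0688]
contact_force: [2.2, 0.9, 4.2]
gripper_width: 0.0162
scene center 169 157 n 2319 reading 0.72
```

```bash
(python3 -m crank '0 -3.4 0.9 0; 0 -3.5 0.5 0; 0 -3.5 0.1 0; 0 -3.5 -0.2 0'; python3 -c "
from h import *
dial()";python3 -m crank '0 -3.4 -0.6 0; 0 -3.4 -0.9 0; 0 -3.3 -1.2 0; 0 -3.1 -1.5 0';python3 -c "
from h import *
dial()") | grep -E 'forc|wid|pos|reading'

```

```text
position: [0.6345, 0.1073, 0.0674]
contact_force: [3.1, 1.9, 2.7]
gripper_width: 0.0165
scene center 169 158 n 2128 reading 0.89
position: [0.6215, 0.1097, 0.0716]
contact_force: [4.6, 1.4, 0.2]
gripper_width: 0.0167
scene center 169 157 n 2871 reading 1.19
```

```bash
(python3 -m crank '0 -3 -1.9 0; 0 -2.8 -2.1 0; 0 -2.5 -2.4 0; 0 -2.3 -2.7 0'; python3 -c "
from h import *
dial()";python3 -m crank '0 -2 -2.8 0; 0 -1.7 -3.1 0; 0 -1.4 -3.2 0; 0 -1.1 -3.3 0';python3 -c "
from h import *
dial()") | grep -E 'forc|wid|pos|reading'

```

```text
position: [0.611, 0.1115, 0.0805]
contact_force: [6.4, 3.3, -1.9]
gripper_width: 0.0166
scene center 169 156 n 2924 reading 1.51
position: [0.6047, 0.1126, 0.0927]
contact_force: [6.4, 2.9, -4.2]
gripper_width: 0.0165
scene center 169 156 n 2336 reading 1.88
```

```bash
(python3 -m crank '0 0 -3.4 0; 0 0 -3.5 0; 0 0.2 -3.5 0; 0 0.3 -3.5 0'; python3 -c "
from h import *
dial()";python3 -m crank '0 0.7 -3.4 0; 0 1 -3.4 0; 0 1.3 -3.2 0; 0 1.6 -3.1 0';python3 -c "
from h import *
dial()") | grep -E 'forc|wid|pos|reading'

```

```text
position: [0.6039, 0.1128, 0.1066]
contact_force: [-0.4, 5.0, -5.5]
gripper_width: 0.0164
scene center 169 157 n 2244 reading 2.19
position: [0.6081, 0.112, 0.1198]
contact_force: [-2.1, 3.8, -4.2]
gripper_width: 0.0163
scene center 169 157 n 3057 reading 2.43
```

```bash
(python3 -m crank '0 2 -2.9 0; 0 2.2 -2.7 0; 0 2.5 -2.5 0; 0 2.7 -2.2 0'; python3 -c "
from h import *
dial('s')")| grep -E 'forc|wid|pos|reading'
python3 - <<'E'
from h import *
# (x,z,reading) along stand x from TCP
D=np.array([[.6524,.134,2.06],[.6597,.0751,.68],[.6483,.0688,.72],[.6345,.0674,.89],[.6215,.0716,1.19],[.611,.0805,1.51],[.6047,.0927,1.88],[.6039,.1066,2.19],[.6081,.1198,2.43]])
p=manip.observe()['position'];P=np.vstack([D[:,:2],[[.6639,.1254],[.6706,.1133],[.6722,.0991],[.6683,.0856]],[[p[0],p[2]]]])
X=P[:,0]/np.cos(.173);Z=P[:,1]
r=least_squares(lambda q:np.hypot(X-q[0],Z-q[1])-q[2],[.647,.102,.035]);print(r.x,(r.fun*1e3).round(1))
th=np.arctan2(X-r.x[0],Z-r.x[1]);print(th.round(2))
t=th[:9];g=least_squares(lambda q:q[1]+q[2]*np.cos(t-q[0])-D[:,2],[-.6,1.65,1]);print(g.x,g.fun.round(2))
E
```

```text
position: [0.617, 0.1104, 0.1301]
contact_force: [-3.7, 5.9, -2.4]
gripper_width: 0.0163
scene center 169 157 n 2205 reading 2.51
[0.64763122 0.1022393  0.0349802 ] [-0.  -0.   0.1  0.  -0.1 -0.   0.1 -0.1  0.1  0.1 -0.1 -0.1  0.  -0. ]
[ 0.43  2.46  2.84 -3.04 -2.64 -2.24 -1.85 -1.45 -1.05  0.85  1.25  1.66
  2.07 -0.63]
[-0.59715773  1.59257902  0.91424533] [ 0.    0.   -0.    0.   -0.01  0.01  0.    0.01 -0.01]
```

```bash
(python3 -m crank '1 0 0 0; 0 0 0 0';python3 -m crank '0 0 0 0; 0 0 0 0; 0 0 0 0; 0 0 0 0' 0.5)| grep -E 'forc|wid|pos'; python3 - <<'E'
from h import *
dial();look('10','wrist')
E
```

```text
position: [0.6177, 0.1104, 0.1304]
contact_force: [-5.3, 0.9, 1.0]
gripper_width: 0.0164
position: [0.6195, 0.1106, 0.1305]
contact_force: [0.5, 0.1, -0.3]
gripper_width: 0.0425
scene center 169 157 n 1769 reading 2.52
```

View pics/wrist10.png

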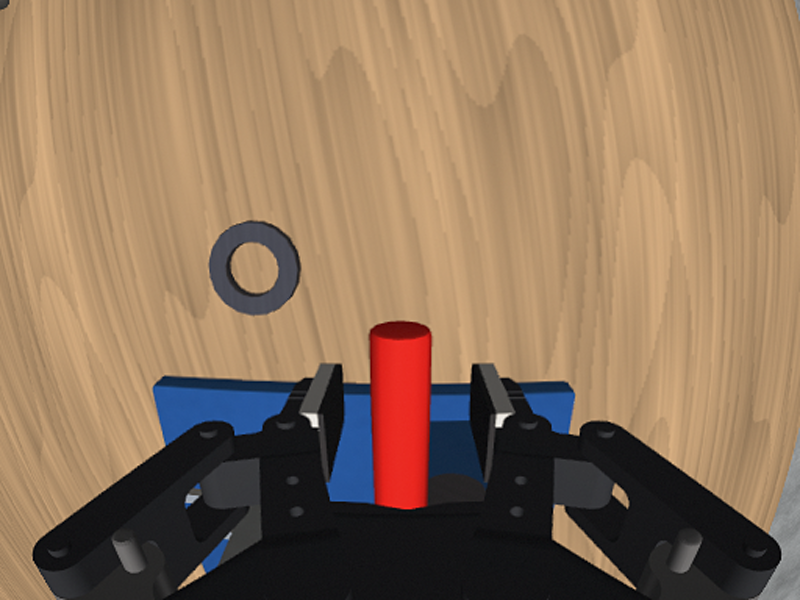

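Released; the handle (u 401) is clear of both pads. Now rise straight up and go over the dial to check it.

```bash
python3 -m crank '0 -1.5 -20 0; 0 0 -40 0; 0 0 -50 0; 0 0 -50 0; -40 -10 -20 0; -60 -10 0 0; -60 -10 0 0; -40 -10 0 0'; python3 -m crank '0 0 0 0; 0 0 0 0'|grep -E 'pos|force'; python3 - <<'E'
from h import *
dial();look('11','wrist');look('11')
E
```

```text
time_s: 21.0
position: [0.5428, -0.0821, 0.3121]
eef_rot: [3.14, -0.0, 1.396]
contact_force: [0.3, 0.6, -0.2]
gripper_width: 0.0426
position: [0.5444, -0.0785, 0.3113]
contact_force: [0.5, 0.5, -0.2]
scene center 170 155 n 1650 reading 2.5
```

View pics/wrist11.png

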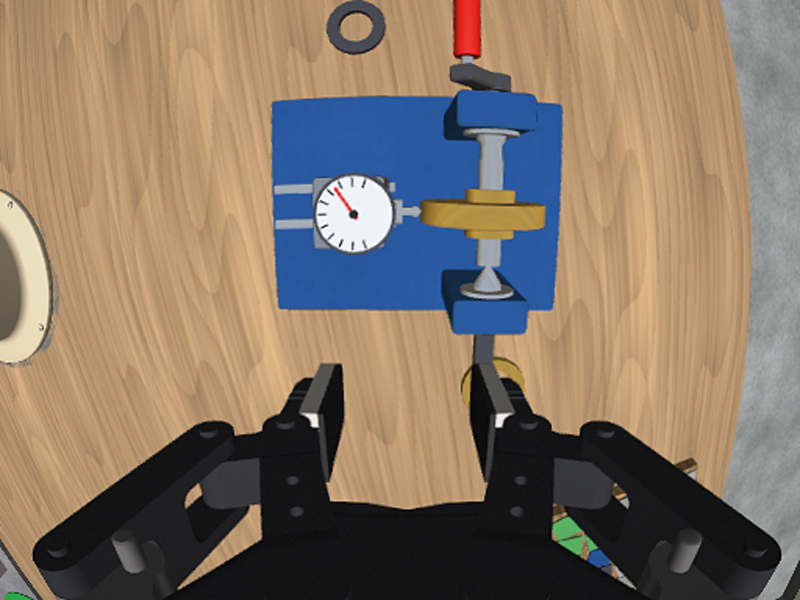

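View pics/scene11.png

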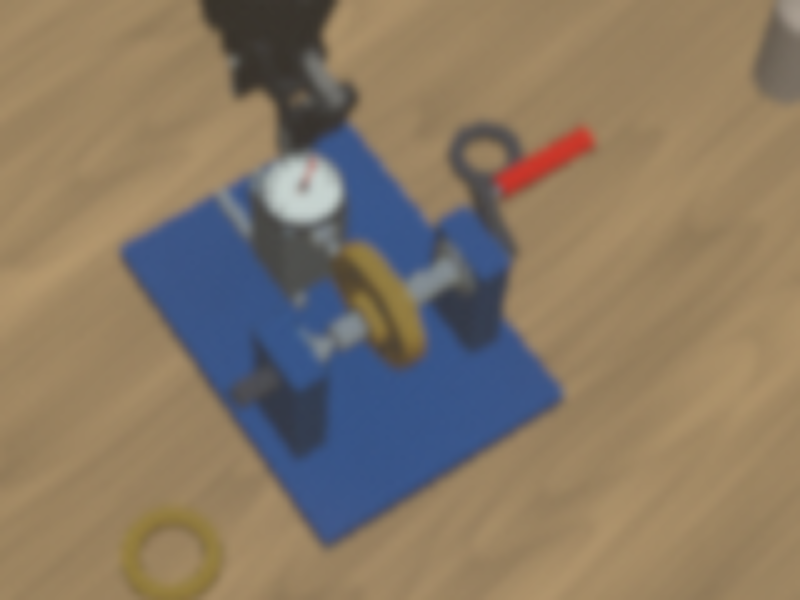

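```bash
python3 - <<'E'
from h import *
s=manip.observe();print(s['time_s'],s['contact_force'],abs(s['qvel']).max())
a=cv2.imread('pics/scene0.png').astype(np.float32);c=manip.read_camera('scene')['img'].astype(np.float32)
for sl in [(slice(225,262),slice(250,315)),(slice(210,250),slice(222,260))]:
    print(cv2.phaseCorrelate(cv2.cvtColor(a[sl],6),cv2.cvtColor(c[sl],6)))
print(manip.sign_off())
E
```

```text
21.4 [-0.76714474 -0.33100197  0.23272733] 0.004108438357153017
((-0.029777645254782215, -0.031369422551236426), 1.0084410693910386)
((0.0035792598125645725, 0.0030646029973695477), 1.0155412951111793)
the job is handed in; nothing more can be done
None
```

I handed the job in at about 21 s of the 58 s: the carriage is home, and the wheel is let go at its high spot. No verdict came back, so the points below are my own checks.

- **Carriage:** I pushed it home with closed fingertips. It slid at about 5 N, then held still at its stop while I pressed up to about 11 N.
- **Cranking:** I pinched the handle and turned it forward, through the low spot and on to the high spot. Every reading I took at the end of a move was under about 8 N.
    - The dial fell to about 0.68 near the low spot, then rose again.
    - A sine fitted to nine dial readings put the high spot at a crank angle of −0.60 rad. I let go at about −0.63 rad, against a tolerance of roughly ±0.43 rad.
- **At the end:** The dial reads 2.50 in the scene camera and about 2.53 in the wrist camera.
    - **Lower than expected:** Both are just below the nominal 2.6. The scene readings gave a flattened scale, with a fitted peak of 2.51, so I took this as reading error rather than a wrong crank angle.
- **Stand and bystanders:** The stand's base shifted less than 0.05 pixel in the scene camera between the start and the end, roughly 0.1 mm. I saw none of the other things move, but I did not measure them.
- **Arm:** It is clear of everything, with contact force near zero.

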